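# Park the turntable with its taper pin

## Task

Park the raised turntable: take the steel taper pin out of its wooden block, put it through the hole in the tray's ear, feel for the hole in the lug bracket underneath and drive the pin down through both so that its taper pulls the tray round into line and its collar sits flush on the ear; then let go. Be gentle: feel your way and never force the pin, and do not topple the soap pump or brush on the tray or disturb the other things around.

Things in the scene. Friction and masses are not known exactly. Their poses are not given: they have to be found in the camera images.
- turntable: Raised turntable, fixed. Origin on its turning axis at surface level, z up. A wooden tray 212 mm across (rim 58 mm, floor 53 mm above the surface) turns on it. A steel ear 50 mm wide sticks out of the tray on this frame's -x side, 47 to 55 mm above the surface; its hole is 130 mm from the axis. A steel lug bracket stands under the ear.
- lug_slot (a point): Clockwise end of the lug's adjustment, on the 130 mm circle, at the lug's top face, 44 mm above the surface. The lug: level plate 64 (radial) x 110 x 9 mm, 3 mm below the ear, open 35 mm below, 16 mm through hole in its middle. It is screwed down anywhere along a curved slot: its hole lies on the same circle, 0 to 28 mm counter-clockwise of here, unmeasured, to be felt. It is rigid.
- tray (a joint): Tray angle in rad, counter-clockwise from above; at 0 the ear's hole is on the turntable's -x axis; lug_slot is at -0.108. Starts at 0.16 to 0.23, so the tray must turn clockwise, 7 to 44 mm at the hole, to line up with the lug's hole. Turns stiffly (about 1.5 N at the hole), stays where left, stops at -0.35 and 0.35; a pin standing in the ear's hole drags it round.
- ear_hole (a point): Centre of the 16 mm through hole in the tray's steel ear (8 mm thick), at the ear's top face, 55 mm above the surface; moves with the tray.
- pin_grip (a point): Centre of the steel taper pin's head, a block 18 mm (x, grip across this) by 30 mm (y) by 36 mm high, z up; 74 mm above the tip. Below it a 4 mm neck and a collar 28 mm across, 4 mm thick, its underside 26 mm below this point; then a straight shank 14.5 mm across, 30 mm long, and an 18 mm taper to a flat tip 9 mm across. 0.1 to 0.2 kg. Starts upright in the block, hanging by its collar.
- pin_collar (a point): Centre of the underside of the pin's collar (seated: level with the ear's top face); z along the pin, up.
- pin_tip (a point): The pin's tip, 48 mm below the collar's underside; z along the pin, up.
- block: Light wooden block, 64 x 64 x 52 mm high, fixed, with a 21 mm upright through hole that holds the pin; origin at the centre of its underside.
- soap_pump: White soap pump standing on the tray, 62 mm across, 162 mm high; origin at the centre of its underside.
- pot_brush: Round pot brush with wooden knob standing on the tray, 60 mm across, 82 mm high; origin at the centre of its underside.
- canister: Clear glass canister with wooden lid, 88 mm across, 146 mm high; origin at the centre of its underside.
- mug: White mug, 80 mm across, 90 mm high; origin at the centre of its underside.
- jar: Amber jar, 56 mm across, 100 mm high; origin at the centre of its underside.
Not all that is in view belongs to the job. Of the things like the part that bears pin_grip, leave any that is purple; of the rest the larger one is meant.

How it is judged:
On the way, in this order (a step that is already met when the one before it is completed fails the run):
1. the pin is lifted clear out of its block (z of pin_tip in the frame of block above 0.056 m and z of pin_tip in the frame of ear_hole above 0.01 m), for 0.1 s.
2. the pin's tip is through the ear and has entered the lug's hole (z of pin_tip in the frame of ear_hole below -0.016 m and horizontal distance between pin_tip and ear_hole below 0.01 m), for 0.1 s.
At the end, for the whole second after the job is handed in: The pin stands upright (within 0.06 rad) through ear and lug with its collar's underside within 2.5 mm of the ear's top face and within 3 mm of the hole's centre, the tray still, and the soap pump and brush upright on the tray (z of pin_collar in the frame of ear_hole between -0.003 and 0.0025 m and horizontal distance between pin_collar and ear_hole below 0.003 m and angle between pin_tip's own z axis and vertical below 0.06 rad and velocity of joint tray between -0.02 and 0.02 rad/s and angle between each of soap_pump, pot_brush's own z axis and vertical below 0.1 rad and horizontal distance between each of soap_pump, pot_brush and turntable below 0.09 m); the robot touches nothing.
It fails at once if the pin is forced: more than 40 N between the pin and the turntable with its tray and lug (contact force between pin and turntable above 40 N).
It fails at once if the soap pump or the brush is toppled (angle between any of soap_pump, pot_brush's own z axis and vertical above 0.3 rad).
It fails at once if the canister, mug or jar is moved more than 3 cm (distance of any of canister, mug, jar from where it was at the start of the episode above 0.03 m).
It also fails if it takes over 67 s, if anything falls off the work surface, if the arm or the gripper's body presses on something with over 40 N, if the wrist force passes 120 N, or if a joint passes its speed limit or range.

## Robot

A 6-joint arm with a two-finger parallel gripper is mounted at the origin on the work surface. World frame = base frame: x ahead of the robot, y to its left, z up, the work surface at z = 0. Lengths are in m, angles in rad, forces in N, time in s.
With the tool pointing down it reaches from about 0.375 to 0.975 m from the base axis. Payload 3.8 kg.
Tool frame: the origin (TCP) lies between the finger pads; the fingertips stand 22 mm ahead of it and the grasp point (between the pads) lies 3 mm ahead of it (bot.finger_overhang is the distance from the TCP to the fingertips, in m); x points along the fingers, y is the direction in which the jaws open and shut, and the axes are right-handed (so a half turn about x gives the same grasp; the last joint's range is limited). The gripper opens to 85 mm and grips with 20 to 120 N. Pads are 22 mm wide; open, the fingers measure 114 mm over their backs; the gripper's body (76 mm by 85 mm) begins 54 mm behind the grasp point. The pads swing forward as they close: fully open they stand 13 mm farther back than shut.
Start: joints at [-1.266, 0.264, 1.604, -0, 1.274, -0.037], TCP at [0.226, -0.636, 0.253] pointing down, gripper open.
Joint ranges: [-2.63, 2.63], [-0.94, 2.18], [0.31, 2.57], [-1.31, 4.45], [0, 2.66], [-2.55, 2.55]. Speed limits (rad/s): [2.57, 2.57, 3.14, 3.14, 3.14, 3.14].

## Interface

Orientations are given as a rotation vector (axis times angle).
In Python, from workcell import bot gives the robot as it stands. The module is installed in compiled form; this text tells all that it offers.
- The arm moves only by the tool arm_command, never from a script. Its argument "series" is a list that holds one entry, the list of rows, each a list of 7 numbers: the turn, a rotation vector about the tool's x, y, z in rad, then the shift along the tool's x, y, z in cm, then the opening, from 0 (shut) to 1 (fully open). In form: [[[rx, ry, rz, x, y, z, grip], ...]]. A call has 1 to 10 rows; each row shifts and turns the pose as measured when the row begins, along the tool's axes as they then stand; what a row does not reach is not made up. A row lasts 1/10 s, in which the tool goes at most 50 mm and 8.59 degrees, less where a joint would pass 70% of its speed; a pose out of reach is approached as far as the arm can. A call is refused whole if a number of a shift passes 5 or a number of a turn 0.15, either way. A call with a gripper value outside its range is refused whole. The fingers move at their own pace and stop on an object; "newtons" is the grip in N (left out, the last holds). Time passes only in rows, so rows that do not move let the fingers close. It gives the time, the measured TCP pose, the force and the opening at its end, in the units of the state.
- bot.read_state(): the state, without advancing time (a new reading comes with each control period).
- bot.read_camera(name): name is "scene" or "top" or "wrist"; returns (picture, depth): 400x640x3 uint8, blue, green, red; 400x640 float32, m along the optical axis (not along the pixel's ray), 0 where there is no reading.
- bot.camera_info(name): a dict with "K" (3x3 intrinsics, pixels), "extrinsics" (4x4, takes a point from camera to world coordinates). Camera axes: x right, y down, z forward; pixel columns grow to the right and rows downward; lengths in m; the calibration is good to about 2 mm. A picture is of the moment at which its call begins: read the wrist's pose just before it. camera_info takes no time and is no camera call; for the wrist camera it gives the pose at the moment of the call.
- bot.finish_job(): hands the job in, once; it reports no verdict.
The state is a dict: "time": time; "q": joint angles; "joint_vel": joint speeds; "joint_torque": joint torques, N m; "tool_pos": TCP position; "tcp_rot": TCP orientation; "wrist_force": force on the tool from outside, world axes, zero at the start; "torque": the same for the moment, N m; "width": opening from 0.0 (shut) to 1.0 (fully open).
Only numpy, scipy, OpenCV 4.12 (cv2) and the standard library are available. Lean on these libraries where they do the work, as an engineer would, in place of code of your own. Each camera call takes 0.05 s, during which the arm holds its last target.

## Working session

There is one attempt and no reset: what is moved stays moved. The work goes in short steps, Python scripts to look and compute and a tool call to move; the robot and the scene stay as the last step left them, time stands still between calls to the robot, and variables do not carry over. Pictures are saved under pics/ and viewed, and the job is handed in when it is done.

Besides the shell and the picture viewer there is one more tool, called after "Request:" as name(argument=value, ...) on one line, values as JSON. arm_command: Moves the arm, as the interface text tells. Its arguments: {"type":"object","properties":{"series":{"type":"array"},"newtons":{"type":"number"}},"required":["series"]}

```bash
mkdir -p pics; cat > h.py <<'E'
import numpy as np,cv2
from workcell import bot
from scipy.spatial.transform import Rotation as R
def snap(n,f):
    info=bot.camera_info(n); im,d=bot.read_camera(n)
    cv2.imwrite(f'pics/{f}.png',im); np.savez(f'{f}.npz',im=im,d=d,K=info['K'],E=info['extrinsics'])
def load(f): return np.load(f'{f}.npz')
def pt(s,u,v,z=None):
    K,E=s['K'],s['E']; r=np.array([(u-K[0,2])/K[0,0],(v-K[1,2])/K[1,1],1])
    if z is None:
        p=r*s['d'][int(v),int(u)]; return E[:3,:3]@p+E[:3,3]
    w=E[:3,:3]@r; return E[:3,3]+w*(z-E[2,3])/w[2]
def px(s,p):
    E=s['E'];c=E[:3,:3].T@(np.array(p)-E[:3,3]);q=s['K']@c;return q[:2]/q[2]
E
python3 - <<'E'
from h import *
snap('scene','s0');snap('top','t0')
s=bot.read_state();print({k:np.round(v,3) for k,v in s.items()})
for f in('s0','t0'):
    l=load(f);print(np.round(l['K'],1),np.round(l['E'],3))
E
```

```text
{'time': np.float64(0.1), 'q': array([-1.266,  0.265,  1.605, -0.   ,  1.274, -0.037]), 'joint_vel': array([ 0.001, -0.   , -0.003,  0.   , -0.   , -0.001]), 'joint_torque': array([ 0.0000e+00, -5.1671e+01, -3.6859e+01, -0.0000e+00,  6.0000e-03,
       -0.0000e+00]), 'tool_pos': array([ 0.226, -0.635,  0.252]), 'tcp_rot': array([ 2.036,  0.354, -2.037]), 'wrist_force': array([ 0.101,  0.15 , -0.3  ]), 'torque': array([0.06 , 0.   , 0.034]), 'width': np.float64(1.002)}
[[415.3   0.  319.2]
 [  0.  415.3 203.5]
 [  0.    0.    1. ]] [[ 0.022  0.598 -0.801  1.285]
 [ 1.    -0.028  0.007  0.005]
 [-0.018 -0.801 -0.598  0.663]
 [ 0.     0.     0.     1.   ]]
[[377.5   0.  320.3]
 [  0.  377.5 199.6]
 [  0.    0.    1. ]] [[-0.027 -0.994  0.101  0.41 ]
 [-1.     0.028  0.014  0.019]
 [-0.017 -0.101 -0.995  1.176]
 [ 0.     0.     0.     1.   ]]
```

View pics/s0.png

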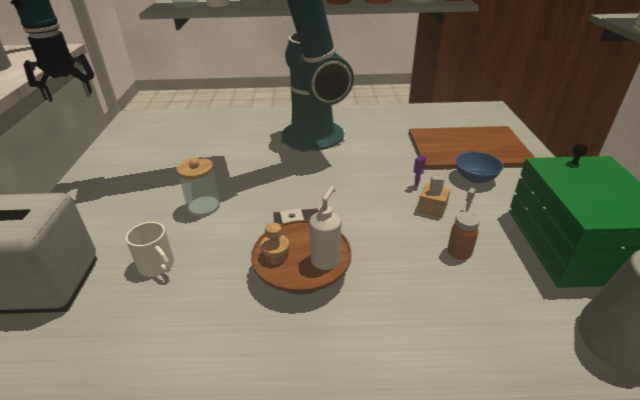

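View pics/t0.png

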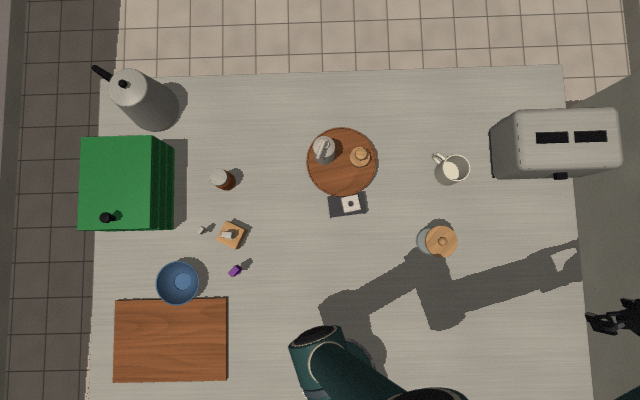

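```bash
python3 - <<'E'
from h import *
s=load('s0');t=load('t0')
a=cv2.resize(s['im'][145:225,400:500],None,fx=6,fy=6,interpolation=cv2.INTER_CUBIC);cv2.imwrite('pics/c1.png',a)
b=cv2.resize(t['im'][210:285,190:260],None,fx=7,fy=7,interpolation=cv2.INTER_CUBIC);cv2.imwrite('pics/c2.png',b)
c=cv2.resize(t['im'][120:225,295:390],None,fx=5.5,fy=5.5,interpolation=cv2.INTER_CUBIC);cv2.imwrite('pics/c3.png',c)
E
```

```text
(no output)
```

View pics/c1.png

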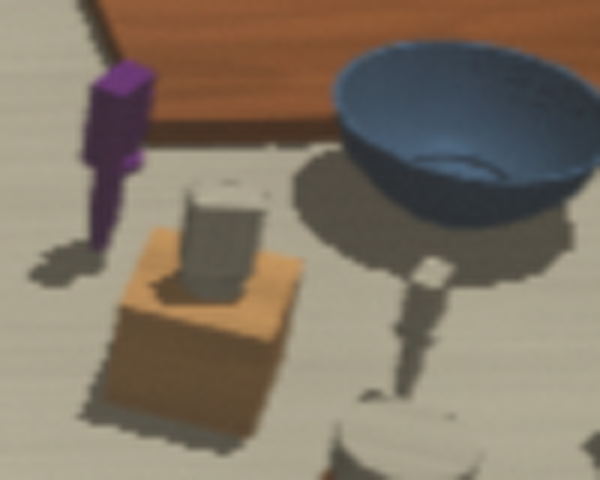

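View pics/c2.png

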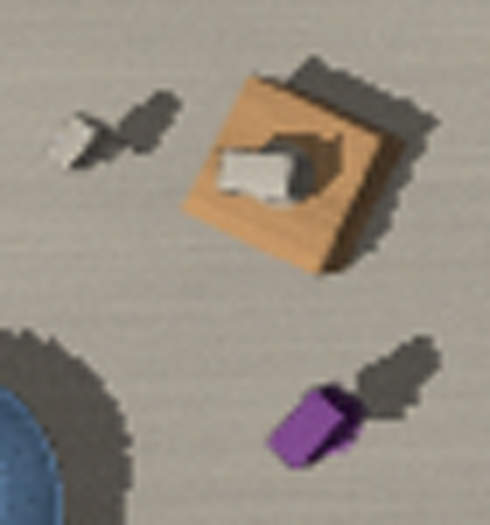

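View pics/c3.png

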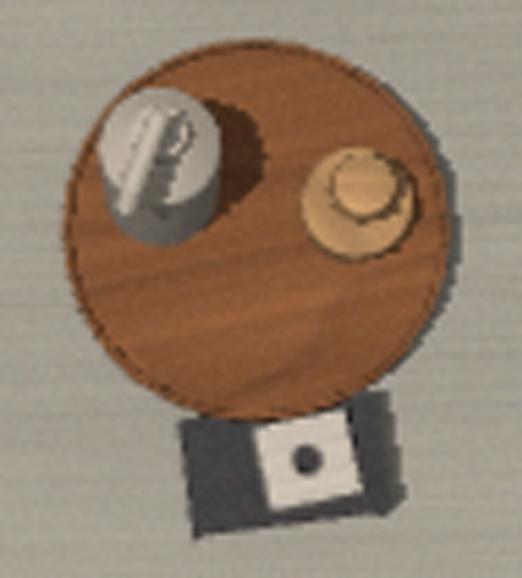

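```bash
python3 - <<'E'
from h import *
t=load('t0');s=load('s0')
def c3(x,y): return 295+x/5.5-0.41,120+y/5.5-0.41
def c2(x,y): return 190+x/7-.43,210+y/7-.43
# tray ellipse pts
im=t['im'];hsv=cv2.cvtColor(im,cv2.COLOR_BGR2HSV)
m=((hsv[...,0]<14)&(hsv[...,1]>90)).astype(np.uint8); m[:,:295]=0;m[:,390:]=0;m[:120]=0;m[:, :][200:]=0
ys,xs=np.nonzero(m);hull=cv2.convexHull(np.c_[xs,ys].astype(np.float32));
W=np.array([pt(t,u,v,.058)[:2] for u,v in hull[:,0]])
from scipy.optimize import least_squares
f=least_squares(lambda p:np.hypot(*(W-p[:2]).T)-p[2],[.6,0,.1],loss='soft_l1',f_scale=.002);print('tray',f.x,np.abs(f.fun).max())
h=pt(t,*c3(307,459),.055);print('ear',h, np.hypot(*(h[:2]-f.x[:2])))
for e in [(253,430),(345,408),(362,492),(270,512)]:print('earcorner',pt(t,*c3(*e),.055))
for e in [(180,420),(195,540),(405,515),(385,392)]:print('lug',pt(t,*c3(*e),.044))
a=f.x[:2]
for e in [(218,175),(298,178)]:pass
for e in [(222,150),(298,152),(296,200),(218,190)]:print('head',pt(t,*c2(*e),.096))
for e in [(252,75),(405,142),(320,273),(183,208)]:print('block',pt(t,*c2(*e),.052))
E
```

```text
tray [ 0.63825036 -0.03048486  0.10507433] 0.0010345747346030831
ear [ 0.51137844 -0.05442404  0.055     ] 0.12911068117526042
earcorner [ 0.52798848 -0.02572523  0.055     ]
earcorner [ 0.53857324 -0.0759724   0.055     ]
earcorner [ 0.49264881 -0.08347542  0.055     ]
earcorner [ 0.48320524 -0.03347344  0.055     ]
lug [0.53579008 0.0136416  0.044     ]
lug [0.46977349 0.00734142 0.044     ]
lug [ 0.4802518 -0.1073949  0.044    ]
lug [ 0.54803316 -0.09911371  0.044     ]
head [0.43770917 0.3202707  0.096     ]
head [0.43605498 0.28906343 0.096     ]
head [0.4165452  0.28993961 0.096     ]
head [0.42146    0.32191138 0.096     ]
block [0.47041376 0.31967681 0.052     ]
block [0.44012392 0.25435635 0.052     ]
block [0.38576637 0.29085569 0.052     ]
block [0.41470255 0.34918128 0.052     ]
```

```bash
cat >> h.py <<'E'
def plan(P,yaw,n=None,via=None):
    """rows toward pos P with tool x down and tool y at heading yaw"""
    s=bot.read_state();p=s['tool_pos'];Rc=R.from_rotvec(s['tcp_rot'])
    y=np.array([np.cos(yaw),np.sin(yaw),0]);x=np.array([0,0,-1.]);z=np.cross(x,y)
    Rt=R.from_matrix(np.c_[x,y,z])
    d=Rc.inv().apply(np.array(P)-p)*100; r=(Rc.inv()*Rt).as_rotvec()
    print('remaining tool-axes shift cm',np.round(d,2),'turn',np.round(r,3),'pos',np.round(p,4),'F',np.round(s['wrist_force'],2),'t',s['time'],'w',s['width'])
    print('tool y heading',np.arctan2(*Rc.as_matrix()[[1,0],1]))
    return d,r
E
python3 - <<'E'
from h import *
print(np.round(R.from_rotvec(bot.read_state()['tcp_rot']).as_matrix(),3))
# polar way: waypoints arc 
p0=np.array([.226,-.635]);th0=np.arctan2(p0[1],p0[0]);P=np.array([.428,.305]);th1=np.arctan2(P[1],P[0])
for y in (0.1,0.1+np.pi):plan([.428,.305,.25],y)
print(th0,th1,np.hypot(*p0),np.hypot(*P))
E
```

```text
[[-0.001  0.335 -0.942]
 [ 0.002 -0.942 -0.335]
 [-1.    -0.002 -0.   ]]
remaining tool-axes shift cm [  0.38 -81.83 -50.54] turn [-1.329e+00 -1.000e-03  2.000e-03] pos [ 0.226  -0.6354  0.2521] F [ 0.1   0.15 -0.3 ] t 0.1 w 1.0023156203027832
tool y heading -1.2290126650568423
remaining tool-axes shift cm [  0.38 -81.83 -50.54] turn [1.813 0.002 0.002] pos [ 0.226  -0.6354  0.2521] F [ 0.1   0.15 -0.3 ] t 0.1 w 1.0023156203027832
tool y heading -1.2290126650568423
-1.228870190324396 0.6191435364226668 0.6740185457389136 0.525555896170902
```

Request:
arm_command(series=[[[-0.07,0,0,-0.4,-0.2,-5,1],[-0.075,0,0,-0.4,-0.4,-5,1],[-0.075,0,0,-0.4,-0.4,-5,1],[-0.075,0,0,-0.4,-0.4,-5,1],[-0.075,0,0,-0.4,-0.4,-5,1],[-0.075,0,0,-0.4,-0.4,-5,1],[-0.075,0,0,-0.4,-0.4,-5,1],[-0.075,0,0,0,-0.4,-5,1],[-0.075,0,0,0,-0.4,-5,1],[-0.075,0,0,0,-0.4,-5,1]]])

```text
time: 1.1
tool_pos: [0.5785, -0.3026, 0.2728]
tcp_rot: [1.545, 0.962, -1.549]
wrist_force: [0.5, 0.2, -0.8]
width: 1.002
```

```bash
python3 - <<'E'
from h import *
plan([.428,.305,.28],-.104)
E
```

```text
remaining tool-axes shift cm [ -0.13 -40.81 -47.48] turn [-0.363 -0.005  0.009] pos [ 0.5785 -0.3026  0.2728] F [ 0.51  0.2  -0.84] t 1.1 w 1.0018850396863963
tool y heading -0.46720632054991673
```

Request:
arm_command(series=[[[-0.05,0,0,0,-3.6,-3,1],[-0.05,0,0,0,-3.6,-3.2,1],[-0.05,0,0,0,-3.6,-3.4,1],[-0.05,0,0,0,-3.4,-3.6,1],[-0.05,0,0,0,-2.5,-3.6,1],[-0.05,0,0,0,0,0,1],[0,0,0,0,0,0,1]]])

```text
time: 1.8
tool_pos: [0.4789, -0.0726, 0.27]
tcp_rot: [1.317, 1.158, -1.319]
wrist_force: [-0.6, -0.2, 0.1]
width: 1.0
```

```bash
python3 - <<'E'
from h import *
plan([.428,.305,.28],-.104)
snap('wrist','w1'); print(np.round(load('w1')['E'],3))
E
```

```text
remaining tool-axes shift cm [ -0.42 -10.45 -36.65] turn [-0.039 -0.012  0.015] pos [ 0.4789 -0.0726  0.27  ] F [-0.61 -0.19  0.08] t 1.8 w 0.9996786562087298
tool y heading -0.1433447607507164
[[ 0.99  -0.133 -0.056  0.493]
 [-0.143 -0.949 -0.281  0.001]
 [-0.016  0.286 -0.958  0.39 ]
 [ 0.     0.     0.     1.   ]]
```

View pics/w1.png

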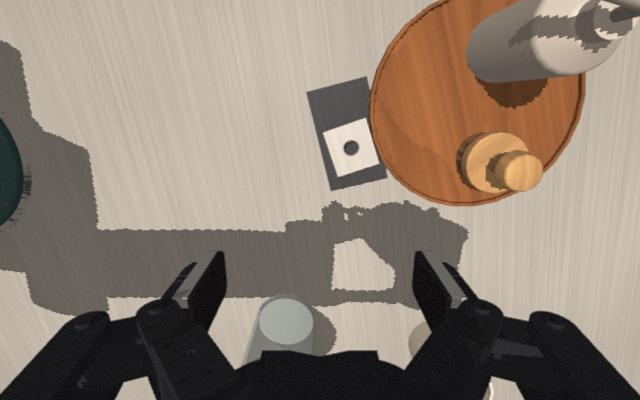

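```bash
python3 - <<'E'
from h import *
t=load('w1')
a=cv2.resize(t['im'][65:205,290:405],None,fx=4.2,fy=4.2,interpolation=cv2.INTER_CUBIC);cv2.imwrite('pics/c4.png',a)
E
```

```text
(no output)
```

View pics/c4.png

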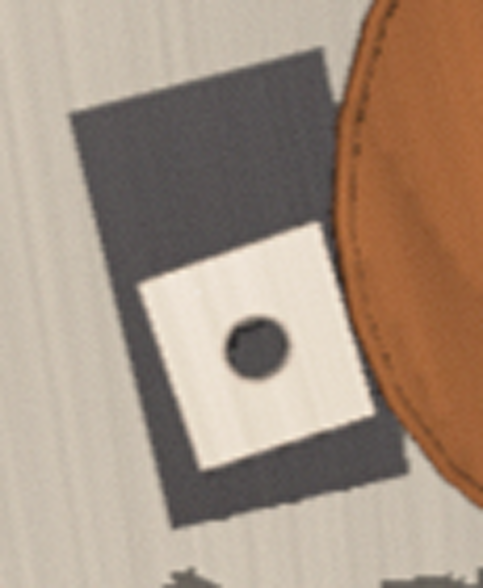

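```bash
python3 - <<'E'
from h import *
t=load('w1'); ax=np.array([.6383,-.0305])
c=lambda x,y:(290+x/4.2-.38,65+y/4.2-.38)
P=[pt(t,*c(*e),.044)[:2] for e in [(70,114),(322,48),(408,472),(173,528)]]
print(np.round(P,4)); print([round(np.hypot(*(P[i]-P[(i+1)%4])),4) for i in range(4)])
m=np.mean(P,0);h=pt(t,*c(257,348),.055)[:2]
for n,q in(('lug',m),('ear',h)):
    d=q-ax;print(n,q,np.hypot(*d),np.arctan2(-d[1],-d[0]))
W=[pt(t,u,v,.058)[:2] for u,v in [(370,110),(381,163),(450,206)]];print([np.hypot(*(w-ax)) for w in W])
for e in [(30,300),(90,200),(200,150),(380,450),(250,300)]:
    u,v=c(*e);print(e,pt(t,round(u),round(v)))
E
```

```text
[[ 0.4751  0.0097]
 [ 0.5378  0.016 ]
 [ 0.5495 -0.0919]
 [ 0.4861 -0.0986]]
[np.float64(0.0629), np.float64(0.1085), np.float64(0.0637), np.float64(0.1088)]
lug [ 0.51212175 -0.04119147] 0.12663039549906094 0.08453114851704563
ear [ 0.51322386 -0.05208955] 0.12692576067726005 0.17092700809178055
[np.float64(0.10282698810421317), np.float64(0.10452822850311107), np.float64(0.1028726599671578)]
(30, 300) [ 4.53908492e-01 -3.79033943e-02 -1.22037436e-04]
(90, 200) [ 0.47485694 -0.01253093 -0.00065103]
(200, 150) [ 0.50547454 -0.00291449  0.04216049]
(380, 450) [ 0.54261992 -0.08528636  0.04375951]
(250, 300) [ 0.51288011 -0.04030751  0.05262604]
```

Request:
arm_command(series=[[[-0.005,0,0,0,-1.2,-4.7,1],[-0.005,0,0,0,-1.2,-4.7,1],[-0.005,0,0,0,-1.2,-4.7,1],[-0.005,0,0,0,-1.2,-4.7,1],[-0.005,0,0,0,-1.2,-4.7,1],[-0.005,0,0,0,-1.2,-4.7,1],[0,0,0,0,-1.2,-4.7,1],[0,0,0,0,-1.0,-3,1],[0,-0.01,0.01,0,0,0,1],[0,0,0,0,0,0,1]]])

```text
time: 2.85
tool_pos: [0.4424, 0.3018, 0.2731]
tcp_rot: [1.314, 1.139, -1.32]
wrist_force: [0.3, -0.1, 0.1]
width: 0.999
```

```bash
python3 - <<'E'
from h import *
plan([.428,.305,.28],-.104)
snap('wrist','w2'); print(np.round(load('w2')['E'],3))
E
```

```text
remaining tool-axes shift cm [-0.69 -1.48 -0.11] turn [-0.043  0.001  0.004] pos [0.4424 0.3018 0.2731] F [ 0.28 -0.11  0.06] t 2.85 w 0.9991476750732904
tool y heading -0.14651592244053185
[[ 0.989 -0.138 -0.048  0.455]
 [-0.146 -0.944 -0.294  0.377]
 [-0.005  0.298 -0.954  0.393]
 [ 0.     0.     0.     1.   ]]
```

View pics/w2.png

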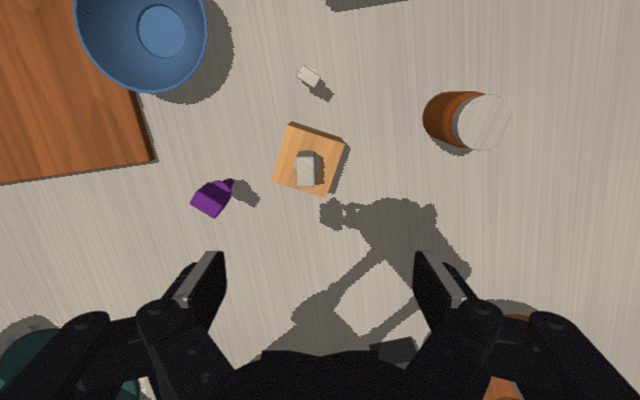

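```bash
python3 - <<'E'
from h import *
t=load('w2')
a=cv2.resize(t['im'][110:210,260:360],None,fx=6,fy=6,interpolation=cv2.INTER_CUBIC);cv2.imwrite('pics/c5.png',a)
E
```

```text
(no output)
```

View pics/c5.png

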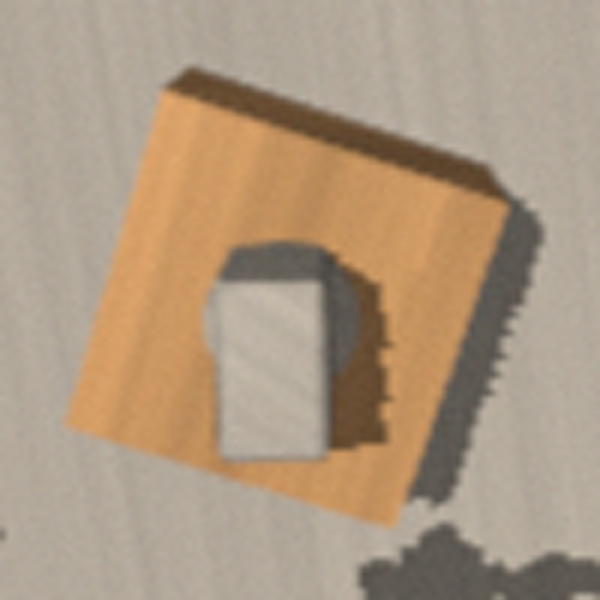

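```bash
python3 - <<'E'
from h import *
t=load('w2')
c=lambda x,y:(260+x/6-.42,110+y/6-.42)
P=np.array([pt(t,*c(*e),.096)[:2] for e in [(216,283),(326,281),(328,460),(220,462)]]);print(P,P.mean(0))
d=P[0]+P[1]-P[2]-P[3];print('long heading',np.arctan2(d[1],d[0])-np.pi/2, np.hypot(*d)/2)
B=np.array([pt(t,*c(*e),.052)[:2] for e in [(165,90),(510,203),(395,525),(67,427)]]);print('block',B.mean(0))
print(pt(t,305,170))
plan(list(P.mean(0))+[.13],np.arctan2(d[1],d[0])-np.pi/2)
E
```

```text
[[0.4239424  0.32459718]
 [0.44096859 0.3224159 ]
 [0.43690357 0.29367385]
 [0.41970059 0.29585391]] [0.43037879 0.30913521]
long heading -0.14351023165324395 0.029041201905451775
block [0.43041276 0.30910318]
[0.43055549 0.31053394 0.09492152]
remaining tool-axes shift cm [14.31 -1.25 -0.59] turn [-0.004  0.     0.004] pos [0.4425 0.3015 0.2731] F [-0.04  0.32 -1.  ] t 2.9 w 1.0002389557421494
tool y heading -0.1472811220622189
```

Request:
arm_command(series=[[[0,0,0.004,3.5,-1.25,-0.6,1],[0,0,0,4.2,0,0,1],[0,0,0,4,0,0,1],[0,0,0,2.5,0,0,1],[0,0,0,0,0,0,1],[0,0,0,0,0,0,1]]])

```text
time: 3.5
tool_pos: [0.4371, 0.3014, 0.1296]
tcp_rot: [1.331, 1.125, -1.324]
wrist_force: [0.3, -0.6, 0.8]
width: 0.997
```

```bash
python3 - <<'E'
from h import *
plan([.4304,.3091,.085],-.1435)
snap('wrist','w3')
plan([.4304,.3091,.085],-.1435)
E
```

```text
remaining tool-axes shift cm [ 4.45 -0.81 -0.65] turn [-0.019 -0.001 -0.005] pos [0.4371 0.3014 0.1296] F [ 0.26 -0.57  0.78] t 3.5 w 0.9969658558847541
tool y heading -0.16290604855977947
remaining tool-axes shift cm [ 4.47 -0.81 -0.65] turn [-0.019 -0.001 -0.005] pos [0.4371 0.3014 0.1297] F [ 0.14 -0.59 -0.41] t 3.55 w 0.9996068040775192
tool y heading -0.1626893634183304
```

View pics/w3.png

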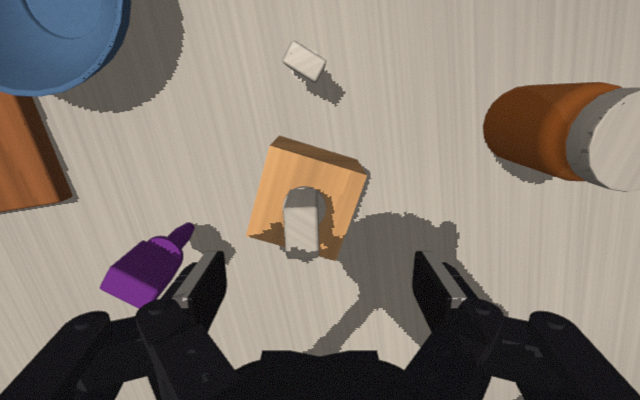

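```bash
python3 - <<'E'
from h import *
t=load('w3')
P=np.array([pt(t,u,v,.096)[:2] for u,v in [(285,204),(317,204),(319,249),(286,249)]]);print(P,P.mean(0))
print(pt(t,303,225),pt(t,300,240))
for u,v in [(120,285),(150,250),(130,270)]:print('purple',pt(t,u,v))
s=bot.read_state();r=R.from_rotvec(s['tcp_rot'])
for u,v in [(120,285),(150,250),(185,235)]:print(r.inv().apply(pt(t,u,v)-[.4304,.3091,.085]))
E
```

```text
[[0.42528966 0.32684973]
 [0.44124208 0.32420168]
 [0.4381493  0.29920283]
 [0.42094292 0.30207026]] [0.43140599 0.31308113]
[0.43202671 0.31337312 0.09426461] [0.42908754 0.30568149 0.09533864]
purple [0.32268135 0.29267884 0.09046594]
purple [0.32851208 0.29976889 0.06315936]
purple [0.32879563 0.2992587  0.08688003]
[-0.00599692 -0.10360911  0.03364562]
[ 0.02133959 -0.09913459  0.025733  ]
[ 0.06121886 -0.09362015  0.0335303 ]
```

Request:
arm_command(series=[[[-0.02,0,0,0,-0.85,-0.85,1],[0,0,0,0,0,0,1],[0,0,0,0,0,0,1]]])

```text
time: 3.85
tool_pos: [0.4328, 0.313, 0.1347]
tcp_rot: [1.323, 1.134, -1.302]
wrist_force: [-0.7, 0.6, -0.8]
width: 1.005
```

```bash
python3 - <<'E'
from h import *
plan([.431,.310,.084],-.1435)
E
```

```text
remaining tool-axes shift cm [ 5.07 -0.19  0.35] turn [ 0.    -0.007 -0.011] pos [0.4328 0.313  0.1347] F [-0.68  0.57 -0.84] t 3.85 w 1.0051816917695473
tool y heading -0.14304162170332296
```

Request:
arm_command(series=[[[0,-0.005,-0.01,1.7,-0.15,0.2,1],[0,0,0,1.2,0,0,1],[0,0,0,0.3,0,0,1],[0,0,0,0,0,0,1]]])

```text
time: 4.25
tool_pos: [0.4317, 0.3122, 0.1014]
tcp_rot: [1.316, 1.139, -1.31]
wrist_force: [0.3, 0.7, -0.6]
width: 0.998
```

```bash
python3 - <<'E'
from h import *
plan([.431,.310,.084],-.1435)
E
```

```text
remaining tool-axes shift cm [ 1.74 -0.04  0.23] turn [ 0.002 -0.003 -0.002] pos [0.4317 0.3122 0.1014] F [ 0.35  0.7  -0.61] t 4.25 w 0.9982910730901865
tool y heading -0.14164006295329432
```

Approaching well; take the last 17 mm, then look.

Request:
arm_command(series=[[[0,0,0,0.9,0,0.15,1],[0,0,0,0.5,0,0,1],[0,0,0,0.1,0,0,1],[0,0,0,0,0,0,1]]])

```text
time: 4.65
tool_pos: [0.431, 0.3102, 0.0841]
tcp_rot: [1.314, 1.139, -1.311]
wrist_force: [-0.0, 0.0, -0.7]
width: 1.001
```

```bash
python3 - <<'E'
from h import *
plan([.431,.310,.084],-.1435)
snap('wrist','w4')
E
```

```text
remaining tool-axes shift cm [0.01 0.   0.02] turn [ 0.002 -0.002 -0.001] pos [0.431  0.3102 0.0841] F [-0.05  0.03 -0.74] t 4.65 w 1.0011005943734577
tool y heading -0.14183106449772262
```

View pics/w4.png

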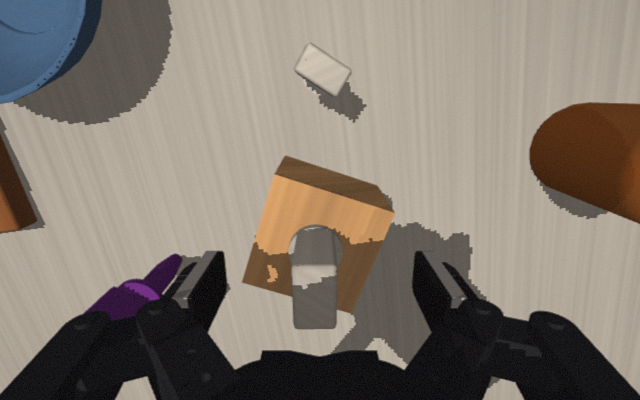

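```bash
python3 - <<'E'
from h import *
t=load('w4')
P=np.array([pt(t,u,v,.096)[:2] for u,v in [(292,265),(335,265),(336,328),(294,328)]]);print(P.mean(0),P)
E
```

```text
[0.43040293 0.31039465] [[0.42415657 0.32576323]
 [0.44025248 0.32346077]
 [0.43701191 0.2949741 ]
 [0.42019076 0.29738048]]
```

Request:
arm_command(series=[[[0,0,0,0,0,0,0.1],[0,0,0,0,0,0,0.1],[0,0,0,0,0,0,0.1],[0,0,0,0,0,0,0.1],[0,0,0,0,0,0,0.1],[0,0,0,0,0,0,0.1]]], newtons=60)

```text
time: 5.3
tool_pos: [0.4321, 0.311, 0.0858]
tcp_rot: [1.317, 1.139, -1.309]
wrist_force: [0.2, 0.4, -1.9]
width: 0.199
```

Request:
arm_command(series=[[[0,0,0,-1,0,0,0.1],[0,0,0,-3,0,0,0.1],[0,0,0,-4,0,0,0.1],[0,0,0,-1.5,0,0,0.1],[0,0,0,0,0,0,0.1],[0,0,0,0,0,0,0.1]]])

```text
time: 5.9
tool_pos: [0.4303, 0.3096, 0.1845]
tcp_rot: [1.314, 1.139, -1.312]
wrist_force: [-0.6, 0.6, -1.0]
width: 0.204
```

```bash
python3 - <<'E'
from h import *
plan([.5125,-.053,.19],-.1435)
snap('scene','s1');snap('wrist','w5')
s=load('s1');cv2.imwrite('pics/c6.png',cv2.resize(s['im'][100:230,380:540],None,fx=4.5,fy=4.5,interpolation=cv2.INTER_CUBIC))
E
```

```text
remaining tool-axes shift cm [-0.58 13.26 34.74] turn [ 0.002 -0.001 -0.   ] pos [0.4303 0.3096 0.1845] F [-0.59  0.64 -1.03] t 5.9 w 0.20361211187058703
tool y heading -0.14173629217864744
```

View pics/c6.png

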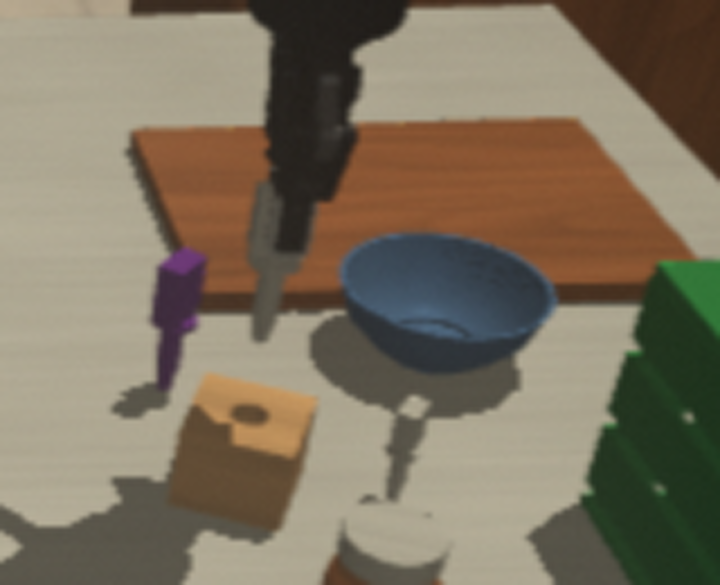

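View pics/w5.png

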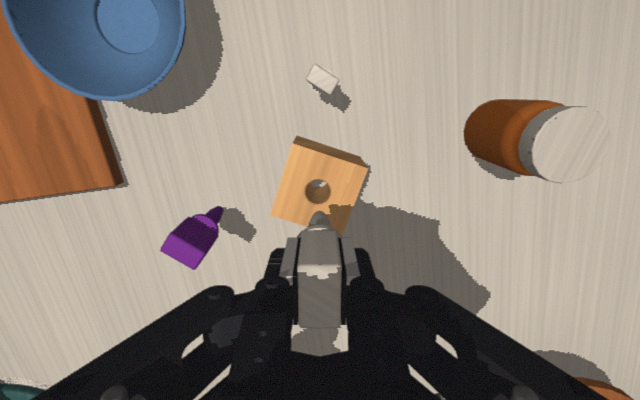

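Request:
arm_command(series=[[[0,0,0,0,1.7,4.5,0.1],[0,0,0,0,1.7,4.5,0.1],[0,0,0,0,1.7,4.5,0.1],[0,0,0,0,1.7,4.5,0.1],[0,0,0,0,1.7,4.5,0.1],[0,0,0,0,1.7,4.5,0.1],[0,0,0,0,1.7,4,0.1],[0,0,0,0,1,2.2,0.1],[0,0,0,0,0,0,0.1],[0,0,0,0,0,0,0.1]]])

```text
time: 7.0
tool_pos: [0.5052, -0.0492, 0.1676]
tcp_rot: [1.296, 1.158, -1.329]
wrist_force: [-0.0, 0.1, -0.9]
width: 0.201
```

```bash
python3 - <<'E'
from h import *
plan([.512,-.053,.15],-.1435)
E
```

```text
remaining tool-axes shift cm [1.74 0.77 0.27] turn [0.006 0.004 0.024] pos [ 0.5052 -0.0492  0.1676] F [-0.05  0.14 -0.9 ] t 7.0 w 0.20130465423201033
tool y heading -0.13711301788427563
```

Request:
arm_command(series=[[[0,0.004,0.022,0.4,0.7,0.25,0.1],[0,0,0,0,0,0,0.1],[0,0,0,0,0,0,0.1]]])

```text
time: 7.3
tool_pos: [0.5103, -0.0502, 0.1609]
tcp_rot: [1.307, 1.147, -1.31]
wrist_force: [0.2, 1.0, -0.3]
width: 0.2
```

```bash
python3 - <<'E'
from h import *
plan([.512,-.053,.15],-.1435)
snap('wrist','w6');t=load('w6')
plan([.512,-.053,.15],-.1435)
cv2.imwrite('pics/c7.png',cv2.resize(t['im'][110:310,220:420],None,fx=3,fy=3,interpolation=cv2.INTER_CUBIC))
E
```

```text
remaining tool-axes shift cm [1.09 0.21 0.26] turn [ 0.009 -0.001  0.005] pos [ 0.5103 -0.0502  0.1609] F [ 0.23  0.98 -0.27] t 7.3 w 0.19986996265404094
tool y heading -0.13422981136220924
remaining tool-axes shift cm [1.08 0.22 0.27] turn [ 0.009 -0.002  0.005] pos [ 0.5102 -0.0501  0.1608] F [-0.18  0.76 -1.42] t 7.35 w 0.20346375120562177
tool y heading -0.13414836016284887
```

View pics/c7.png

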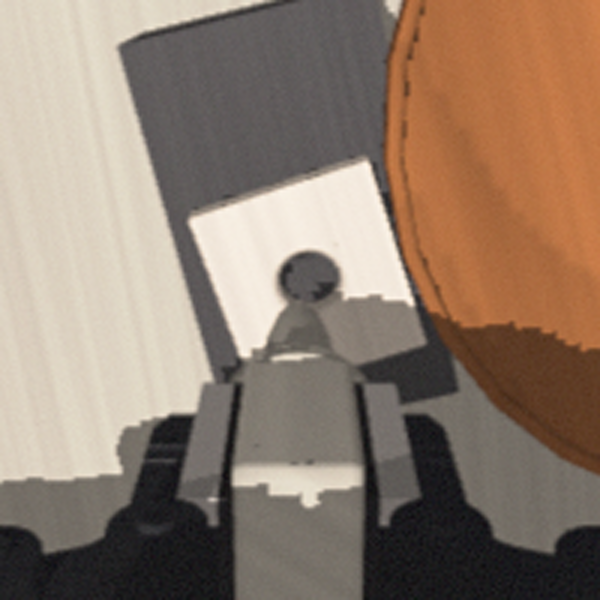

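```bash
python3 - <<'E'
from h import *
t=load('w6');c=lambda x,y:(220+x/3-.33,110+y/3-.33)
h=pt(t,*c(308,277),.055);p=pt(t,*c(302,313),.0798)
print('hole',h,'tip',p)
s=bot.read_state();r=R.from_rotvec(s['tcp_rot']);print('tip rel TCP tool',r.inv().apply(p-s['tool_pos'])*100)
# lug rect
P=np.array([pt(t,*c(*e),.044)[:2] for e in [(120,46),(455,392)]]);print(P)
print('predicted tip px if y=z=0 offset', [(np.array(px(t,s['tool_pos']+r.apply([.081,0,dz])))-[220,110])*3 for dz in(-.002,0,.002)])
print('tip-hole move in tool cm',r.inv().apply(h-p)*100)
E
```

```text
hole [ 0.51338451 -0.05084313  0.055     ] tip [ 0.51194194 -0.0507256   0.0798    ]
tip rel TCP tool [8.10163104 0.2176145  0.05141266]
[[ 0.47562545  0.00989592]
 [ 0.547913   -0.09219912]]
predicted tip px if y=z=0 offset [array([291.22324485, 301.44508028]), array([291.24302265, 309.87713848]), array([291.26269095, 318.26251144])]
tip-hole move in tool cm [ 2.47929869  0.15624101 -0.00384194]
```

Request:
arm_command(series=[[[0,0,0.004,0.5,0.15,0,0.1],[0,0,0,0.6,0,0,0.1],[0,0,0,0.4,0,0,0.1],[0,0,0,0.1,0,0,0.1],[0,0,0,0,0,0,0.1]]])

```text
time: 7.85
tool_pos: [0.5116, -0.0484, 0.1435]
tcp_rot: [1.306, 1.146, -1.304]
wrist_force: [-0.3, 0.4, -1.5]
width: 0.204
```

```bash
python3 - <<'E'
from h import *
plan([.512,-.0505,.137],-.1435)
snap('wrist','w7');t=load('w7')
plan([.512,-.0505,.137],-.1435)
cv2.imwrite('pics/c8.png',cv2.resize(t['im'][150:300,245:395],None,fx=4,fy=4,interpolation=cv2.INTER_CUBIC))
E
```

```text
remaining tool-axes shift cm [0.65 0.07 0.2 ] turn [ 0.012 -0.002  0.   ] pos [ 0.5116 -0.0484  0.1435] F [-0.28  0.43 -1.48] t 7.85 w 0.2038836957640053
tool y heading -0.13110244443203947
remaining tool-axes shift cm [0.66 0.06 0.2 ] turn [ 0.012 -0.002  0.   ] pos [ 0.5116 -0.0485  0.1436] F [ 0.1   0.91 -1.7 ] t 7.9 w 0.20301894860946865
tool y heading -0.13120012164029066
```

View pics/c8.png

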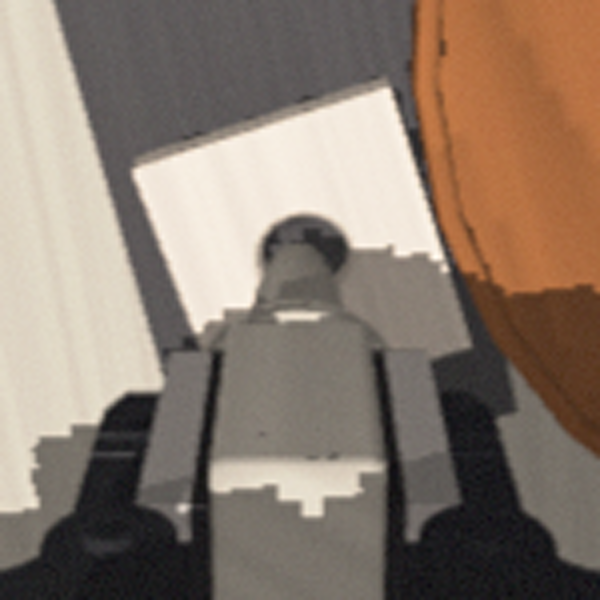

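```bash
python3 - <<'E'
from h import *
t=load('w7');c=lambda x,y:(245+x/4-.375,150+y/4-.375)
s=bot.read_state();r=R.from_rotvec(s['tcp_rot'])
h=pt(t,*c(304,257),.055);p=pt(t,*c(302,267),s['tool_pos'][2]-.081);print(h,p,r.inv().apply(h-p)*100, r.inv().apply(p-s['tool_pos'])*100)
E
```

```text
[ 0.513451   -0.05176049  0.055     ] [ 0.51323502 -0.05061922  0.06260795] [0.76059504 0.03645591 0.11165511] [8.09961976 0.18800686 0.2078678 ]
```

Request:
arm_command(series=[[[0,0,0,0.1,0.03,0.12,0.1],[0,0,0,0.3,0,0,0.1],[0,0,0,0.3,0,0,0.1],[0,0,0,0.2,0,0,0.1],[0,0,0,0,0,0,0.1]]])

```text
time: 8.4
tool_pos: [0.5123, -0.0501, 0.1344]
tcp_rot: [1.307, 1.144, -1.304]
wrist_force: [0.1, -0.5, -1.0]
width: 0.203
```

```bash
python3 - <<'E'
from h import *
plan([.512,-.0505,.125],-.1435)
snap('wrist','w8');t=load('w8')
cv2.imwrite('pics/c9.png',cv2.resize(t['im'][150:300,245:395],None,fx=4,fy=4,interpolation=cv2.INTER_CUBIC))
E
```

```text
remaining tool-axes shift cm [ 0.94 -0.02  0.04] turn [ 0.012 -0.002 -0.001] pos [ 0.5123 -0.0501  0.1344] F [ 0.08 -0.55 -1.01] t 8.4 w 0.20307572477617583
tool y heading -0.1316959193204064
```

View pics/c9.png

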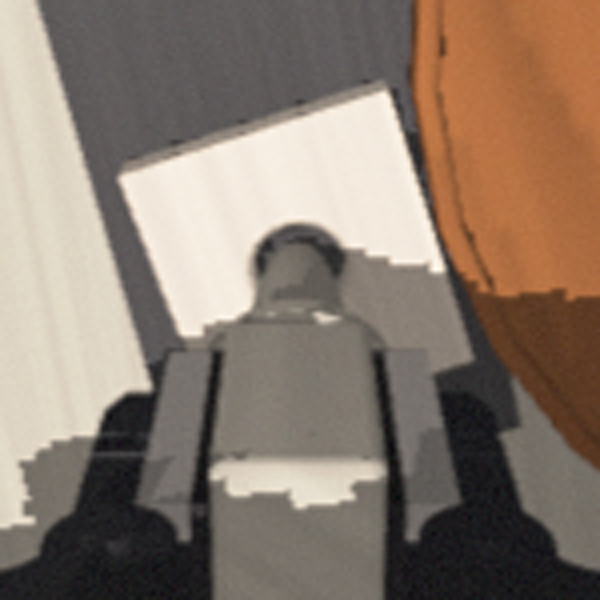

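Request:
arm_command(series=[[[0,0,0,0.25,0,0,0.1],[0,0,0,0.25,0,0,0.1],[0,0,0,0.1,0,0,0.1],[0,0,0,0,0,0,0.1]]])

```text
time: 8.85
tool_pos: [0.5124, -0.0501, 0.1281]
tcp_rot: [1.307, 1.144, -1.304]
wrist_force: [0.4, -0.2, -0.4]
width: 0.202
```

Tip is about 8 mm below the ear's top face, no contact. On in 1 mm steps to touch the lug.

Request:
arm_command(series=[[[0,0,0,0.12,0,0,0.1],[0,0,0,0.1,0,0,0.1]]])

```text
time: 9.05
tool_pos: [0.5126, -0.0501, 0.1259]
tcp_rot: [1.307, 1.144, -1.303]
wrist_force: [0.0, -0.2, -0.5]
width: 0.2
```

Request:
arm_command(series=[[[0,0,0,0.1,0,0,0.1],[0,0,0,0.05,0,0,0.1]]])

```text
time: 9.25
tool_pos: [0.5128, -0.0502, 0.1256]
tcp_rot: [1.307, 1.144, -1.303]
wrist_force: [-2.8, 0.0, 4.8]
width: 0.203
```

Request:
arm_command(series=[[[0,0,0,0,-0.06,-0.2,0.1],[0,0,0,0.02,-0.06,-0.2,0.1],[0,0,0,0.02,0,0,0.1]]])

```text
time: 9.55
tool_pos: [0.5125, -0.0463, 0.1255]
tcp_rot: [1.307, 1.142, -1.303]
wrist_force: [-1.9, -0.1, 1.6]
width: 0.202
```

Request:
arm_command(series=[[[0,0,0,0.03,-0.06,-0.2,0.1],[0,0,0,0.03,-0.03,-0.1,0.1],[0,0,0,0.04,0,0,0.1]]])

```text
time: 9.85
tool_pos: [0.5125, -0.044, 0.1253]
tcp_rot: [1.305, 1.14, -1.302]
wrist_force: [-2.2, -1.8, 4.3]
width: 0.201
```

```bash
python3 - <<'E'
from h import *
plan([.5117,-.0392,.1255],-.1435)
E
```

```text
remaining tool-axes shift cm [-0.02 -0.14 -0.47] turn [ 0.013  0.002 -0.004] pos [ 0.5125 -0.044   0.1253] F [-2.2  -1.77  4.34] t 9.85 w 0.20119170646089798
tool y heading -0.13043237031539567
```

Request:
arm_command(series=[[[0,0,0,0.02,-0.12,-0.15,0.1],[0,0,0,0.03,-0.05,-0.1,0.1],[0,0,0,0.04,0,0,0.1]]])

```text
time: 10.15
tool_pos: [0.5115, -0.041, 0.1242]
tcp_rot: [1.306, 1.139, -1.301]
wrist_force: [0.3, -0.7, 0.3]
width: 0.201
```

Request:
arm_command(series=[[[0,0,0,0.1,0,0,0.1],[0,0,0,0.05,0,0,0.1]]])

```text
time: 10.35
tool_pos: [0.5112, -0.0407, 0.1221]
tcp_rot: [1.306, 1.14, -1.302]
wrist_force: [-0.0, -1.8, -0.3]
width: 0.2
```

Request:
arm_command(series=[[[0,0,0,0.1,-0.02,-0.05,0.1],[0,0,0,0.1,0,0,0.1]]])

```text
time: 10.55
tool_pos: [0.5111, -0.0401, 0.1197]
tcp_rot: [1.306, 1.14, -1.302]
wrist_force: [-0.3, -1.1, 0.1]
width: 0.208
```

```bash
python3 - <<'E'
from h import *
plan([.5117,-.0392,.1255],-.1435)
snap('wrist','w9');t=load('w9')
cv2.imwrite('pics/c10.png',cv2.resize(t['im'][130:300,225:395],None,fx=3.5,fy=3.5,interpolation=cv2.INTER_CUBIC))
plan([.5117,-.0392,.1255],-.1435)
E
```

```text
remaining tool-axes shift cm [-0.58  0.05 -0.1 ] turn [ 0.013  0.001 -0.005] pos [ 0.5111 -0.0401  0.1197] F [-0.3  -1.12  0.09] t 10.55 w 0.20767351261675984
tool y heading -0.13081031020885894
remaining tool-axes shift cm [-0.6   0.06 -0.1 ] turn [ 0.013  0.001 -0.005] pos [ 0.511  -0.0401  0.1195] F [ 1.15 -2.53 -0.76] t 10.6 w 0.20096397291309084
tool y heading -0.13083962945196875
```

View pics/c10.png

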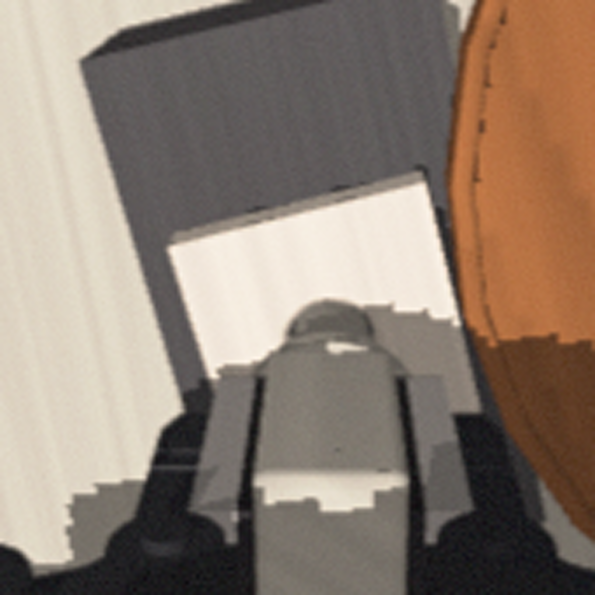

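Request:
arm_command(series=[[[0,0,0,0.12,0,-0.02,0.1],[0,0,0,0.1,0,0,0.1]]])

```text
time: 10.8
tool_pos: [0.511, -0.0399, 0.1171]
tcp_rot: [1.306, 1.14, -1.302]
wrist_force: [0.2, -2.1, 0.7]
width: 0.198
```

Request:
arm_command(series=[[[0,0,0,0.12,0,-0.02,0.1],[0,0,0,0.1,0,0,0.1]]])

```text
time: 11.0
tool_pos: [0.511, -0.0397, 0.1146]
tcp_rot: [1.306, 1.14, -1.302]
wrist_force: [1.5, -1.8, -0.6]
width: 0.199
```

Request:
arm_command(series=[[[0,0,0,0.12,0,-0.02,0.1],[0,0,0,0.1,0,0,0.1]]])

```text
time: 11.2
tool_pos: [0.511, -0.0395, 0.1121]
tcp_rot: [1.306, 1.14, -1.302]
wrist_force: [0.0, -1.3, -0.2]
width: 0.201
```

Request:
arm_command(series=[[[0,0,0,0.12,0,-0.02,0.1],[0,0,0,0.1,0,0,0.1]]])

```text
time: 11.4
tool_pos: [0.511, -0.0393, 0.1097]
tcp_rot: [1.306, 1.141, -1.302]
wrist_force: [-0.4, -1.2, -0.4]
width: 0.203
```

Request:
arm_command(series=[[[0,0,0,0.12,0,0,0.1],[0,0,0,0.08,0,0,0.1]]])

```text
time: 11.6
tool_pos: [0.511, -0.0392, 0.1075]
tcp_rot: [1.306, 1.141, -1.302]
wrist_force: [0.3, -1.1, 0.1]
width: 0.201
```

Request:
arm_command(series=[[[0,0,0,0.12,0,0,0.1],[0,0,0,0.08,0,0,0.1]]])

```text
time: 11.8
tool_pos: [0.511, -0.0392, 0.1053]
tcp_rot: [1.306, 1.141, -1.302]
wrist_force: [-0.1, -1.6, 0.9]
width: 0.204
```

Request:
arm_command(series=[[[0,0,0,0.12,0,0,0.1],[0,0,0,0.08,0,0,0.1]]])

```text
time: 12.0
tool_pos: [0.511, -0.0392, 0.1031]
tcp_rot: [1.306, 1.141, -1.302]
wrist_force: [-0.4, -1.4, 0.0]
width: 0.206
```

Request:
arm_command(series=[[[0,0,0,0.12,0,0,0.1],[0,0,0,0.1,0,0,0.1],[0,0,0,0.1,0,0,0.1]]])

```text
time: 12.3
tool_pos: [0.511, -0.0391, 0.0996]
tcp_rot: [1.307, 1.141, -1.302]
wrist_force: [-0.9, -0.5, -0.0]
width: 0.202
```

Request:
arm_command(series=[[[0,0,0,0.12,0,0,0.1],[0,0,0,0.1,0,0,0.1],[0,0,0,0.1,0,0,0.1]]])

```text
time: 12.6
tool_pos: [0.511, -0.0391, 0.0961]
tcp_rot: [1.307, 1.141, -1.302]
wrist_force: [0.2, -1.1, 0.2]
width: 0.201
```

Request:
arm_command(series=[[[0,0,0,0.12,0,0,0.1],[0,0,0,0.1,0,0,0.1],[0,0,0,0.1,0,0,0.1]]])

```text
time: 12.9
tool_pos: [0.511, -0.039, 0.0926]
tcp_rot: [1.307, 1.141, -1.302]
wrist_force: [0.3, 0.1, -0.5]
width: 0.201
```

Request:
arm_command(series=[[[0,0,0,0.1,0,0,0.1],[0,0,0,0.08,0,0,0.1],[0,0,0,0.06,0,0,0.1]]])

```text
time: 13.2
tool_pos: [0.511, -0.039, 0.0899]
tcp_rot: [1.307, 1.141, -1.302]
wrist_force: [-0.1, -0.4, -0.2]
width: 0.202
```

Request:
arm_command(series=[[[0,0,0,0.05,0,0,0.1],[0,0,0,0.04,0,0,0.1]]])

```text
time: 13.4
tool_pos: [0.5109, -0.039, 0.0889]
tcp_rot: [1.307, 1.141, -1.302]
wrist_force: [-0.1, -1.5, -0.9]
width: 0.205
```

Request:
arm_command(series=[[[0,0,0,0.05,0,0,0.1],[0,0,0,0.04,0,0,0.1]]])

```text
time: 13.6
tool_pos: [0.511, -0.039, 0.0886]
tcp_rot: [1.307, 1.141, -1.303]
wrist_force: [-1.7, 0.1, 4.8]
width: 0.204
```

Request:
arm_command(series=[[[0,0,0,0.04,0,0,0.1]]])

```text
time: 13.7
tool_pos: [0.511, -0.039, 0.0886]
tcp_rot: [1.307, 1.141, -1.303]
wrist_force: [-2.2, -0.7, 4.3]
width: 0.202
```

Contact at the predicted height (0.0886). Let go and back off upward.

Request:
arm_command(series=[[[0,0,0,0,0,0,0.5],[0,0,0,0,0,0,0.5],[0,0,0,0,0,0,0.5],[0,0,0,0,0,0,0.5],[0,0,0,0,0,0,0.5]]])

```text
time: 14.2
tool_pos: [0.511, -0.0382, 0.0879]
tcp_rot: [1.308, 1.142, -1.302]
wrist_force: [0.1, -0.1, -0.1]
width: 0.499
```

```bash
python3 - <<'E'
from h import *
plan([.511,-.039,.17],-.1435)
snap('wrist','w10');snap('scene','s2')
s=load('s2');cv2.imwrite('pics/c11.png',cv2.resize(s['im'][120:300,220:400],None,fx=3.3,fy=3.3,interpolation=cv2.INTER_CUBIC))
E
```

```text
remaining tool-axes shift cm [-8.21  0.04  0.07] turn [ 0.012 -0.001 -0.004] pos [ 0.511  -0.0382  0.0879] F [ 0.11 -0.06 -0.14] t 14.2 w 0.49868590157270054
tool y heading -0.13167478012967235
```

View pics/w10.png

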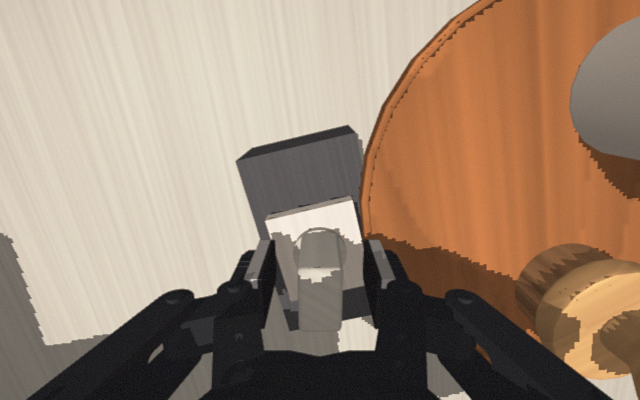

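View pics/c11.png

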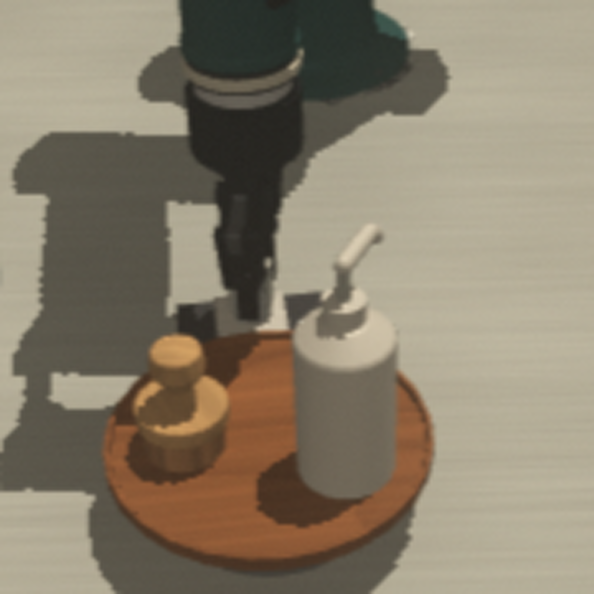

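The wrist picture shows the jaws clear on both sides of the head (head at about 300–342, jaws at 270 and 370), the collar on the ear, and the pump and brush upright. Lifting straight up.

Request:
arm_command(series=[[[0,0,0,-1,0,0,0.5],[0,0,0,-2.5,0,0,0.5],[0,0,0,-3,0,0,0.5],[0,0,0,-3,0,0,0.5],[0,0,0,-2,0,0,0.5],[0,0,0,0,0,0,0.5],[0,0,0,0,0,0,0.5]]])

```text
time: 15.0
tool_pos: [0.51, -0.0382, 0.2096]
tcp_rot: [1.308, 1.142, -1.302]
wrist_force: [-0.5, 0.3, -0.6]
width: 0.501
```

```bash
python3 - <<'E'
from h import *
plan([.511,-.039,.17],-.1435)
snap('wrist','w11');snap('top','t2');t=load('w11')
for u,v in [(u,v) for u in range(300,345,8) for v in range(150,260,10)]:
    p=pt(t,u,v)
    if p[2]>.08:print(u,v,np.round(p,4))
E
```

```text
remaining tool-axes shift cm [3.96 0.1  0.07] turn [ 0.012 -0.001 -0.003] pos [ 0.51   -0.0382  0.2096] F [-0.52  0.3  -0.59] t 15.0 w 0.5013483689068077
tool y heading -0.13171904393901102
316 180 [ 0.5107 -0.0264  0.0857]
316 190 [0.5209 0.0371 0.3293]
316 200 [ 0.5091 -0.0387  0.098 ]
316 210 [ 0.5081 -0.0464  0.0989]
316 220 [ 0.5069 -0.0552  0.0973]
324 180 [ 0.517  -0.0269  0.0868]
324 190 [ 0.5162 -0.0315  0.0987]
324 200 [ 0.5151 -0.0396  0.0978]
324 210 [ 0.5141 -0.0478  0.0973]
324 220 [ 0.513  -0.0563  0.0968]
332 190 [ 0.5221 -0.033   0.0963]
332 200 [ 0.5212 -0.0409  0.0966]
332 210 [ 0.5202 -0.0486  0.0976]
```

View pics/w11.png

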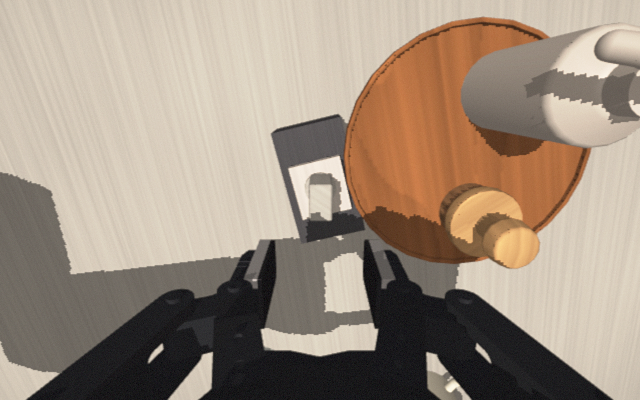

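View pics/t2.png

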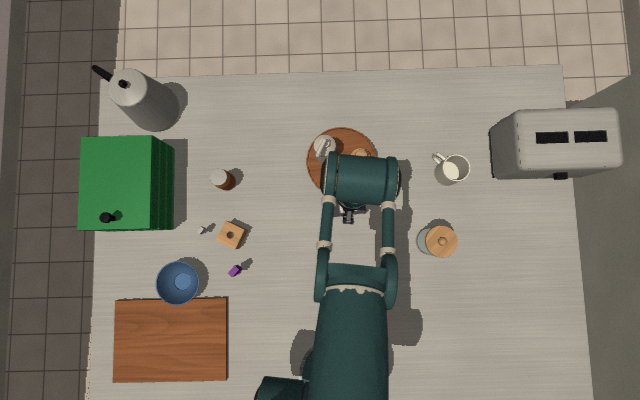

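The top of the pin's head reads 0.097–0.099 m and a seated pin should read 0.099. The collar is centred on the ear, and canister, mug and jar look unmoved. Handing in.

```bash
python3 - <<'E'
from h import *
print(bot.finish_job())
E
```

```text
the job is handed in; nothing more can be done
None
```

The turntable is parked, as far as my checks show: the pin is through the ear and the lug, released, and the job is handed in at about 15 s. The hand-in reports no verdict.

**What I did:**
- **Picking the pin:** I took the grey pin standing in the block and left the purple one and the smaller grey one.
- **Finding the lug hole:** I put the tip through the ear's hole and touched the lug at about 6 N. I then dragged the tray roughly 10 mm clockwise until the tip dropped in.
- **Seating it:** I lowered the pin in steps of 1 to 4 mm. The collar met the ear at about 5 N, with the gripper at the height I had predicted.

**Last checks:**
- **Seating height:** the top of the pin's head read 0.097–0.099 m, against 0.099 m expected when seated.
- **Tray items:** the soap pump and brush stood upright on the tray.
- **Other things around:** the canister, mug and jar looked unmoved; I judged this by eye from the top picture.
- **Gripper:** it was 12 cm above the seated pin and touching nothing.

**Disagreements:**
- The top and wrist cameras differed by about 2 mm on the hole's position, so I aligned the tip to the hole within a single picture instead.
- The arm sagged about 17 mm during the long sideways move to the ear, and I corrected it before inserting the pin.

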